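# Feed a sample carrier under the inspection microscope with a push stick

### The job

Take the orange sample carrier from the tray and set it down in the flared mouth of the loading track, clear of the narrow channel, and let go. Then take the push stick from its leaning rest and with it push the carrier through the narrow channel under the microscope until it is fully home against the end stop, never touching the carrier with the fingers once it is in the channel. Put the stick back in its rest, and last slide the yellow gate fully across the channel; leave everything else where it stands and do not bump the microscope.

Things in the scene. Friction and masses are not known exactly. Their poses are not given: they have to be found in the camera images.
- track: Fixed loading track: aluminium floor plate (top z = 8 mm), dark steel guides up to z = 18. Origin on the table under the narrow channel's entry, on the centre line; +x = feed direction (away from the robot), +y left. Channel x = 0 to 130 mm, 26.6 wide. Flared mouth x = -80 (68 wide) to 0 (26.6); set the carrier down there, long side along x, centre near x = -40. Home: carrier centre at x = 110.
- channel_entry (a point): Centre of the channel's entry, on the floor (z = 8 mm).
- channel_stop (a point): Foot of the end stop's face on the centre line (track x = 130, z = 8 mm); the stop is dark steel, top at z = 32 mm.
- scope: Fixed red and black microscope, same origin and axes as the track. Black head over the channel: x = 45 to 165 mm, y = -28 to 28, underside z = 105, solid to 255; silver lens (radius 14) at x = 110 down to z = 76. Column and foot at y = 60 to 135, x = 45 to 175. The stick must reach in under the head leaning more than 30 degrees, low end forward, hand tilted with it.
- gate (a joint): Yellow slide gate across the channel at track x = 12 mm: bar 6 mm thick, z = 19.5 to 35.5, passing above the channel walls. Value in m: 0 = fully open, 0.044 = fully across; grows as the knob moves to the track's +y. It starts open (0 to 0.012), clear of the channel. Friction about 1 N; stays where left.
- gate_knob (a point): Top of the gate's upright yellow knob, on the right of the track (track x = 12, y = -106 mm when open, -62 when closed). Shaft 16 mm in diameter, z = 33 to 65, with a seen-only 22 mm cap from z = 61 to 69. Push it to track +y from its outer side, or pinch it.
- carrier: The orange sample carrier: block 40 (x, long) by 24 (y) by 28 mm high, 60 g more or less, with a small glass window on top. Origin at the centre of its underside. Starts on the tray floor in one of three places, long side about along the tray's x. Fits the channel lengthwise, either end first.
- carrier_blue: Same block in blue; leave alone.
- carrier_white: Same block in white; leave alone.
- tray: Grey fixed tray 250 (x) by 110 (y) mm, floor at z = 4 mm, rim at z = 11 mm, 4 mm walls; holds the three carriers in a row along x, 75 mm apart. Origin at the centre of its underside. The tray and the rest may have swapped sides of the track.
- rest: Fixed leaning rest: dark steel foot 120 by 90 by 8 mm, blue pocket tilted 35 degrees, upper end towards its own -x (the robot's side). Origin: centre of the foot's underside. Pocket 16 by 19 mm inside for the 10 by 12 mm stick; side walls 45 mm along the stick, front wall 36, and a back support 95 mm long under the stick.
- rest_seat (a point): Where the stick's lower end stands in the pocket (30 mm ahead of the rest's origin in its x, 18 mm above the table).
- stick: Push stick, 165 mm, 50 g. Origin at its lower end, z up along it, y across. White shank 10 (x) by 12 (y), dark round end (radius 5, centre z = 5); green handle 14 by 14 from z = 110 to 165. In the rest it leans 35 degrees, z up and towards the rest's -x; draw it out and put it back along that line. Grip across y near z = 130, hand in line with it (at most 50 mm of stick behind the grip).
- dish: White round dish 60 mm wide, 15 mm high; leave alone.
- jar: Small jar 44 mm wide, 55 mm high, blue cap; leave alone.
- driver: Red-handled screwdriver 150 mm long, lying; leave alone.
- sample_box: Black box 70 by 50 by 30 mm; leave alone.
- weight: Brass weight 36 mm wide, 30 mm high; leave alone.
Not all that is in view belongs to the job. There is more than one size of the stick; the job needs the smaller.

How it is judged:
On the way, in this order (a step that is already met when the one before it is completed fails the run):
1. the orange carrier stands in the flared mouth of the track, let go (x of carrier in the frame of track between -0.075 and -0.012 m and y of carrier in the frame of track between -0.02 and 0.02 m and z of carrier in the frame of track below 0.012 m and angle between carrier's own z axis and vertical below 0.1 rad and contact force between the fingers and carrier below 0.1 N), for 0.2 s.
2. the stick is held, out of its rest (distance between stick and rest_seat above 0.06 m and contact force between the fingers and stick above 1 N), for 0.2 s.
3. the held stick pushes the carrier along the channel (x of carrier in the frame of track between 0.02 and 0.105 m and contact force between stick and carrier above 0.02 N and contact force between the fingers and stick above 1 N), for 0.02 s.
4. the carrier is home against the end stop (x of carrier in the frame of track between 0.105 and 0.114 m and y of carrier in the frame of track between -0.005 and 0.005 m and angle between carrier's own z axis and vertical below 0.1 rad), for 0.1 s.
5. the stick is back in its rest, let go, the gate not yet closed (distance between stick and rest_seat below 0.015 m and angle between stick's own z axis and vertical between 0.45 and 0.8 rad and contact force between the fingers and stick below 0.1 N and value of joint gate below 0.03 m), for 0.2 s.
At the end, for the whole second after the job is handed in: The orange carrier stands in the channel within 5 mm of the end stop (its centre at track x = 105 to 114 mm), flat and at rest; the stick's lower end is within 15 mm of its seat in the rest and it leans 26 to 46 degrees, released and at rest; the gate is at least 39 mm of its 44 mm across (all of step 4 and distance between stick and rest_seat below 0.015 m and angle between stick's own z axis and vertical between 0.45 and 0.8 rad and contact force between the fingers and stick below 0.1 N and value of joint gate above 0.039 m and linear speed of each of carrier, stick below 0.01 m/s and contact force between the fingers and track below 0.1 N); the robot touches nothing.
It fails at once if the fingers touch the carrier inside the channel (contact force between the fingers and carrier above 0.5 N and x of carrier in the frame of track above 0 m and y of carrier in the frame of track between -0.03 and 0.03 m).
It fails at once if the microscope is bumped (contact force between any of the arm, the fingers, stick, carrier and scope above 4 N).
It fails at once if another thing is moved by more than 25 mm (distance of any of carrier_blue, carrier_white, dish, jar, driver, sample_box, weight from where it was at the start of the episode above 0.025 m).
It also fails if it takes over 72 s, if anything falls off the work surface, if the arm or the gripper's body presses on something with over 40 N, if the wrist force passes 120 N, or if a joint passes its speed limit or range.

### The arm

A 6-joint arm with a two-finger parallel gripper is mounted at the origin on the work surface. World frame = base frame: x ahead of the robot, y to its left, z up, the work surface at z = 0. Lengths are in m, angles in rad, forces in N, time in s.
With the tool pointing down it reaches from about 0.25 to 0.8 m from the base axis. Payload 8.5 kg.
Tool frame: the origin (TCP) lies where the fingers leave the gripper's body, on its centre line; the fingertips stand r.tcp_to_tips ahead of it and the grasp point (between the pads) lies 54 mm ahead of it (r.tcp_to_tips is the distance from the TCP to the fingertips, in m); z points along the fingers, y is the line along which they close (so a half turn about z gives the same grasp; the last joint's range is limited). The gripper opens to 85 mm and grips with 20 to 120 N. Pads are 22 mm wide; open, the fingers measure 114 mm over their backs; the gripper's body (76 mm by 85 mm) begins 54 mm behind the grasp point. The pads swing forward as they close: fully open they stand 13 mm farther back than shut.
Start: joints at [0, 0.238, -0.013, 1.319, 0, 1.571], TCP at [0.525, -0, 0.304] pointing down, gripper open.
Joint ranges: [-2.66, 2.66], [-1.03, 1.9], [-1.14, 1.46], [-1.82, 2.27], [-1.45, 1.34], [-3.14, 3.14]. Speed limits (rad/s): [2.22, 2.22, 2.79, 3.14, 3.14, 3.14].

### API

Orientations are given as a 3x3 rotation matrix whose columns are the frame's x, y, z axes.
In Python, from station import r gives the robot as it stands.
- The arm moves only by the tool apply_moves, never from a script. Its argument "steps" is text: rows parted by semicolons, each of 6 numbers parted by spaces: the shift along the tool's x, y, z in mm, then the turn, a rotation vector about the tool's x, y, z in rad. In form: x y z wx wy wz; .... A call has 1 to 5 rows; each row is the pose to reach, as a shift and turn from the pose commanded when the call began, along the tool's axes at that moment; what a row does not reach only later rows make up. A row lasts 1/8 s, in which the tool goes at most 62.5 mm and 10.7 degrees, less where a joint would pass 70% of its speed; a pose out of reach is approached as far as the arm can. A call with a gripper value outside its range is refused whole. "gripper" is the finger opening in mm, from 0 to 85.4, set as the call begins (left out, the last holds). The fingers move at their own pace and stop on an object; "newtons" is the grip in N (left out, the last holds). Time passes only in rows, so rows that repeat a pose let the fingers close. It gives the time, the measured TCP pose, the force, the opening and the grip force at its end, in the units of the state.
- r.sense(): the state, without advancing time (a new reading comes with each control period).
- r.camera(name): name is "scene" or "side" or "wrist"; returns (picture, depth): 384x512x3 uint8, red, green, blue; 384x512 float32, m along the optical axis (not along the pixel's ray), 0 where there is no reading.
- r.camera_params(name): a dict with "intrinsics" (3x3 intrinsics, pixels), "world_from_camera" (4x4, takes a point from camera to world coordinates); the wrist camera has in their place "mount" (4x4, takes a point from camera to tool coordinates, whose origin is the TCP and whose axes are the flange's). Camera axes: x right, y up, looking along -z (the intrinsics and any distortion apply to the point x, -y, -z); pixel columns grow to the right and rows downward; lengths in m; the calibration is good to about 2 mm. A picture is of the moment at which its call begins: read the wrist's pose just before it. camera_params takes no time and is no camera call.
- r.sign_off(): hands the job in; it is judged then, once.
Trained networks look in the newest picture that a camera, given by its name, has taken for a name from the list of things; names that differ only in an ending like _2 or _b are one class to them, and where a whole thing is asked for, a point or a joint stands for the part that bears it (a point fixed in the world has none). Each returns a list of dicts, best first, with "conf" (0 to 1); they miss things now and then, are a little off and sometimes report something else, mostly with a low value. They report only what shows in the picture. A call takes as long as a camera call. They do not tell look-alikes from the thing itself.
- r.find_in(camera, target): "xy" ([column, row] in pixels, amid what is visible of it).
- r.silhouettes(camera, target): "region" (384x512 bool, what is visible of it) and "xy" ([column, row] in pixels, amid what is visible of it).
The state is a dict: "time": time; "q": joint angles; "joint_vel": joint speeds; "effort": joint torques, N m; "tcp_pos": TCP position; "orientation": TCP orientation; "ft_force": force on the tool from outside, world axes, zero at the start; "moment": the same for the moment, N m; "grip_width": finger opening in m; "gripper_force": force on a finger pad.
Only numpy, scipy, OpenCV 4.12 (cv2) and the standard library are available. Lean on these libraries where they do the work, as an engineer would, in place of code of your own. Each camera call takes 0.05 s, during which the arm holds its last target. There are 200 camera calls.

## Working session

There is one attempt and no reset: what is moved stays moved. The work goes in short steps, Python scripts to look and compute and a tool call to move; the robot and the scene stay as the last step left them, time stands still between calls to the robot, and variables do not carry over. Pictures are saved under pics/ and viewed, at most 10 in all, crops included, and the job is handed in when it is done.

Besides the shell and the picture viewer there is one more tool, called after "Call:" by a JSON object that holds its "api" and its "payload", one argument or row to a line. apply_moves: Moves the arm, as the interface text tells. Its arguments: {"type":"object","properties":{"steps":{"type":"string"},"gripper":{"type":"number"},"newtons":{"type":"number"}},"required":["steps"]}

```bash
ls; mkdir -p pics; cat > h.py <<'E'
import numpy as np, cv2
from station import r
def cam(n):
    s=r.sense(); im,d=r.camera(n); p=r.camera_params(n); K=np.array(p["intrinsics"])
    if n=="wrist":
        T=np.eye(4);T[:3,:3]=s["orientation"];T[:3,3]=s["tcp_pos"];T=T@np.array(p["mount"])
    else: T=np.array(p["world_from_camera"])
    return im,d,K,T
def ray(K,T,uv):
    c=np.array([(uv[0]-K[0,2])/K[0,0],-(uv[1]-K[1,2])/K[1,1],-1.]); return T[:3,3],T[:3,:3]@c
def atz(K,T,uv,z):
    o,d=ray(K,T,uv); return o+d*(z-o[2])/d[2]
def cloud(d,K,T):
    v,u=np.indices(d.shape); c=np.stack([(u-K[0,2])/K[0,0]*d,-(v-K[1,2])/K[1,1]*d,-d],-1)
    return c@T[:3,:3].T+T[:3,3]
E
python3 - <<'E'
from h import *
np.set_printoptions(precision=4,suppress=True)
print(r.tcp_to_tips, r.sense()["tcp_pos"])
ims=[]
for n in("scene","side","wrist"):
    im,d,K,T=cam(n); np.savez(f"{n}0.npz",im=im,d=d,K=K,T=T); ims.append(im)
    print(n,K.tolist(),T.tolist(),(d>0).mean(), r.camera_params(n).keys())
    P=cloud(d,K,T)
    for t in["carrier","stick","rest","tray","track","gate_knob","scope","carrier_blue","carrier_white"]:
        for o in r.silhouettes(n,t):
            m=o["region"]&(d>0)
            print(t,round(o["conf"],2),np.round(o["xy"]),m.sum(),np.median(P[m],0) if m.any() else "")
    cv2.imwrite(f"pics/{n}0.png",cv2.resize(im[...,::-1],(800,600)))
E
```

```text
pics
0.0726 [ 0.5247 -0.      0.3033]
scene [[346.8184364275807, 0.0, 255.07911361314967], [0.0, 346.8184364275807, 191.69670137732925], [0.0, 0.0, 1.0]] [[-0.9984786942767422, 0.042720376540286806, -0.03486067273688057, 0.4968743412874507], [-0.05513833285808056, -0.7764306122430366, 0.6277860054361956, 0.7319087232686213], [-0.0002476389373434957, 0.6287531103701671, 0.7776049542504196, 0.8883503948039817], [0.0, 0.0, 0.0, 1.0]] 0.9960225423177084 dict_keys(['intrinsics', 'world_from_camera'])
stick 0.95 [356. 290.] 529 [0.2535 0.3432 0.0183]
stick 0.71 [238. 190.] 1256 [0.5804 0.0203 0.0103]
stick 0.61 [287. 248.] 253 [0.4382 0.285  0.1097]
stick 0.46 [275. 267.] 1219 [0.4716 0.2979 0.0089]
rest 0.75 [277. 268.] 1222 [0.4706 0.2988 0.0088]
tray 0.78 [279. 133.] 839 [ 0.4614 -0.2763  0.005 ]
tray 0.52 [198. 169.] 4596 [0.6757 0.1227 0.2258]
track 0.74 [200. 168.] 4722 [0.6762 0.12   0.2225]
track 0.57 [242. 192.] 1292 [0.5803 0.021  0.0101]
gate_knob 0.54 [242. 166.] 86 [ 0.5832 -0.0636  0.0388]
scope 0.72 [199. 169.] 4641 [0.6756 0.1213 0.2244]
carrier_blue 0.59 [258. 125.] 73 [ 0
[... 1409 characters left out ...]
62813926896183, 0.27016407539791576, 0.06833758913682138], [-0.0008851989288496143, -0.2701647865099621, 0.9628136915067644, 0.374127167631993], [0.0, 0.0, 0.0, 1.0]] 0.9959259033203125 dict_keys(['intrinsics', 'mount'])
carrier 0.67 [305. 145.] 11648 [0.5794 0.0229 0.0087]
stick 0.43 [312. 225.] 854 [ 0.5816 -0.0631  0.0368]
stick 0.26 [306. 147.] 11810 [0.5796 0.0228 0.0087]
tray 0.6 [178. 340.] 502 [ 0.4173 -0.2435  0.0052]
track 0.8 [301. 148.] 11759 [0.5796 0.0238 0.0087]
gate_knob 0.91 [312. 224.] 926 [ 0.5816 -0.063   0.0367]
scope 0.7 [441. 108.] 32004 [0.639  0.0673 0.1804]
scope 0.34 [178. 283.] 524 [ 0.4244 -0.1491  0.0163]
carrier_blue 0.53 [174.  25.] 2857 [0.4392 0.1478 0.0153]
```

View pics/scene0.png

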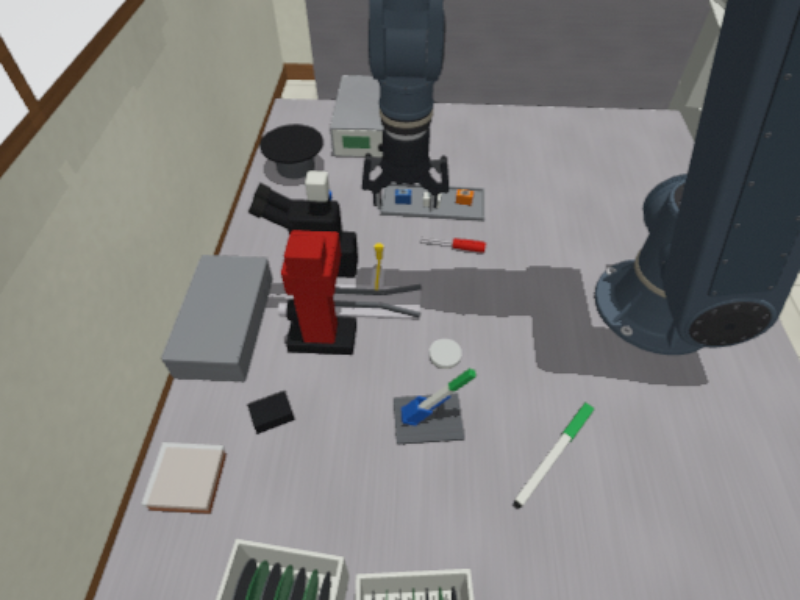

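View pics/side0.png

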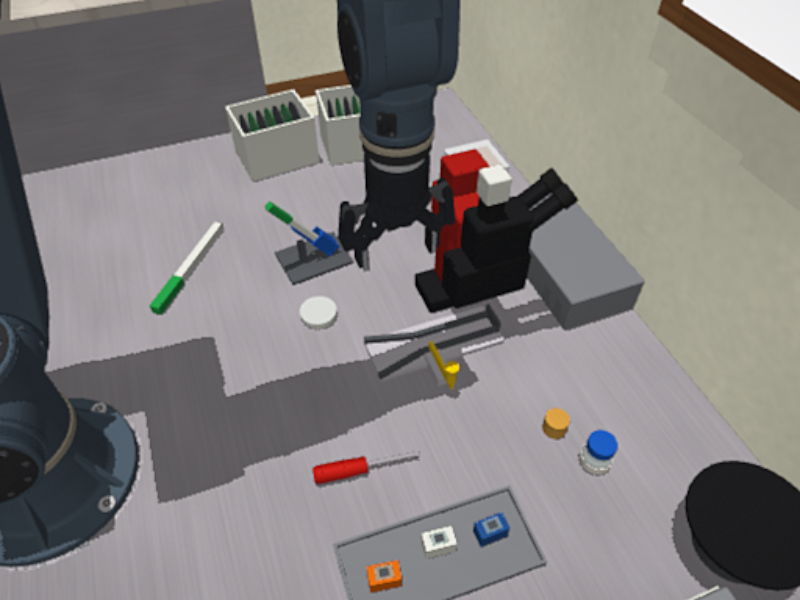

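View pics/wrist0.png

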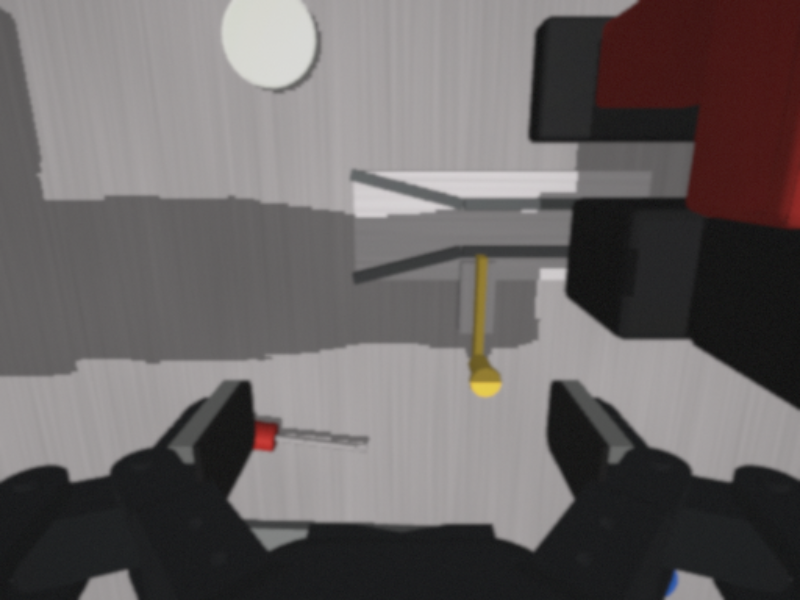

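Scene: orange carrier at (465,197), with look-alikes white (430,200) and blue (403,197), plus the brass-orange weight at side (556,422). The stick in the rest is at (445,388). The larger decoy stick lies flat at (555,455). I choose the orange block in the tray and the stick leaning in the blue pocket.

```bash
python3 - <<'E'
from h import *
np.set_printoptions(precision=4,suppress=True)
print(r.sense()["orientation"], r.sense()["time"])
def rect(p): 
    c,s,a=cv2.minAreaRect((p[:,:2]*1000).astype(np.float32)); return np.round(c,1),np.round(s,1),round(a,1)
D={}
for n in("scene","side","wrist"):
    z=np.load(n+"0.npz"); im,d,K,T=[z[k] for k in("im","d","K","T")]; P=cloud(d,K,T); D[n]=(im,P)
    hsv=cv2.cvtColor(im,cv2.COLOR_RGB2HSV); H,S,V=[hsv[...,i].astype(int) for i in range(3)]
    X,Y,Z=P[...,0],P[...,1],P[...,2]; ok=(d>0)
    b=lambda x0,x1,y0,y1,z0,z1: ok&(X>x0)&(X<x1)&(Y>y0)&(Y<y1)&(Z>z0)&(Z<z1)
    m=b(.3,.65,-.4,-.2,.02,.06)&(S>150)&(H<20)
    print(n,"orange",m.sum(), rect(P[m]) if m.sum()>8 else"", np.median(P[m],0))
    for nm,mm in(("gridtray",b(.3,.65,-.4,-.2,.002,.007)),("carriers",b(.3,.65,-.36,-.24,.022,.04))):
        if mm.sum()>8: print(nm,mm.sum(),rect(P[mm]))
    m=b(.46,.75,-.03,.075,.013,.024); print("walls",m.sum(),rect(P[m]) if m.any() else"")
    m=b(.46,.75,-.03,.075,.006,.011); print("floor",m.sum(),rect(P[m]), np.percentile(P[m],[1,50,99],axis=0).tolist() if m.any() else"")
    m=b(.5,.7,-.2,.02,.02,.08)&(S>120)&(H>15)&(H<40); print("gate",m.sum(),rect(P[m])if m.any() else"")
    m=m&(Z>.05)
    if m.any(): print(" knob",m.sum(),P[m].mean(0),P[m].min(0),P[m].max(0))
    g=b(.3,.6,.2,.4,.05,.25)&(H>45)&(H<85)&(S>100)
    if g.any(): print("green",g.sum(),P[g].mean(0),P[g].min(0),P[g].max(0))
    f=b(.38,.55,.22,.38,.005,.011); 
    if f.any(): print("foot",f.sum(),rect(P[f]))
    bl=b(.35,.6,.2,.4,.012,.12)&(H>100)&(H<130)&(S>120)
    if bl.any(): print("blue",bl.sum(),P[bl].mean(0),P[bl].min(0),P[bl].max(0))
    w=b(.35,.6,.2,.4,.04,.25)&(S<60)&(V>120)
    if w.any(): print("white",w.sum(),P[w].mean(0))
    sc=g|w
    if sc.sum()>20:
        p=P[sc];c=p.mean(0);u=np.linalg.svd(p-c)[2][0] if len(p)<5000 else 0;u=u*np.sign(u[2]);print("stick c",c,"axis",u,"lean",np.degrees(np.arccos(u[2])),"yaw",np.degrees(np.arctan2(-u[1],-u[0])))
E
```

```text
[[ 0.      1.     -0.0002]
 [ 1.     -0.      0.    ]
 [ 0.     -0.0002 -1.    ]] 1.5
scene orange 43 (array([ 395.4, -297.8]), array([26.2, 37.5]), 86.9) [ 0.3956 -0.2921  0.0295]
gridtray 960 (array([ 474.7, -299.4]), array([198.1, 348.7]), 89.8)
carriers 167 (array([ 466.6, -292.1]), array([190.1,  39.4]), 2.4)
walls 368 (array([577.2,  13.8]), array([ 85.1, 184.1]), 83.1)
floor 613 (array([582.1,  24.3]), array([ 83.6, 180.4]), 89.3) [[0.4936740890204485, -0.015078729284439816, 0.006102937517427698], [0.5773682276042803, 0.026063516375961826, 0.008508673478398787], [0.668557286863739, 0.06481835732565544, 0.010925156656430119]]
gate 72 (array([582.5, -36.3]), array([13.4, 84. ]), 3.5)
 knob 34 [ 0.5839 -0.0688  0.0651] [ 0.5775 -0.0784  0.0507] [ 0.5916 -0.0622  0.0745]
green 117 [0.4214 0.2825 0.1361] [0.4038 0.2735 0.1095] [0.4406 0.2883 0.1571]
foot 837 (array([467.6, 298.9]), array([120.2, 133.3]), 6.4)
blue 233 [0.4902 0.2935 0.0436] [0.4388 0.2734 0.013 ] [0.517  0.3074 0.093 ]
white 135 [0.4569 0.2857 0.0828]
stick c [0.4404 0.2842 0.1075] axis [-0.5757 -0.0505  0.8161] le
[... 962 characters left out ...]
9]
white 91 [0.4534 0.2776 0.086 ]
stick c [0.4359 0.2749 0.1113] axis [-0.5746 -0.0838  0.8141] lean 35.49975427018906 yaw 8.297123363149026
wrist orange 0  [nan nan nan]
gridtray 452 (array([ 516.6, -234.7]), array([ 68.8, 262.2]), 90.0)
walls 2556 (array([566.1,  13.4]), array([ 84.2, 163.5]), 82.6)
floor 7805 (array([597.9,  21.9]), array([ 83.4, 217. ]), 89.7) [[0.4924085022216135, -0.015089498584141289, 0.006542017692676039], [0.5773454143300433, 0.029726695255331524, 0.008236778504126963], [0.7002850553433747, 0.06310270309166371, 0.010089171306520177]]
gate 745 (array([580.6, -39. ]), array([19.1, 89.2]), 2.1)
 knob 321 [ 0.5816 -0.0716  0.0681] [ 0.5723 -0.0835  0.0502] [ 0.5915 -0.0619  0.0721]
  return _methods._mean(a, axis=axis, dtype=dtype,
  ret = um.true_divide(
```

Call:
{"api": "apply_moves", "payload": {
  "steps": "-54 -24 14 0 0 0; -108 -48 28 0 0 0; -162 -72 42 0 0 0; -216 -96 56 0 0 0; -270 -120 70 0 0 0",
  "gripper": 62
}}

```text
time: 2.12
tcp_pos: [0.404, -0.2716, 0.2337]
orientation: [[-0.0, 1.0, 0.001], [1.0, 0.0, -0.0], [-0.0, 0.001, -1.0]]
ft_force: [1.2, 0.9, 0.2]
grip_width: 0.0621
gripper_force: 0.0
```

Call:
{"api": "apply_moves", "payload": {
  "steps": "-35 -13 30 0 0 0; -35 -13 30 0 0 0; -35 -13 30 0 0 0"
}}

```text
time: 2.5
tcp_pos: [0.3921, -0.3048, 0.2041]
orientation: [[0.0, 1.0, -0.0], [1.0, -0.0, 0.0], [0.0, -0.0, -1.0]]
ft_force: [-0.3, 1.2, 0.1]
grip_width: 0.0619
gripper_force: 0.0
```

```bash
cat > o.py <<'E'
from h import *
np.set_printoptions(precision=4,suppress=True)
im,d,K,T=cam("wrist"); s=r.sense(); P=cloud(d,K,T)
hsv=cv2.cvtColor(im,cv2.COLOR_RGB2HSV)
print(s["time"],s["tcp_pos"],s["grip_width"],s["ft_force"])
m=(hsv[...,0]<20)&(hsv[...,1]>130)&(hsv[...,2]>60)&(d>0)&(P[...,2]<.07)
if m.sum():
    print(m.sum(),"med z",np.median(P[m][:,2]),np.percentile(P[m],[2,98],axis=0).tolist())
    t=m&(P[...,2]>np.percentile(P[m][:,2],90)-.005)
    k=cv2.convexHull(np.argwhere(t)[:,::-1].astype(np.int32)); M=np.zeros(d.shape,np.uint8); cv2.fillConvexPoly(M,k,1); M=(M>0)&(d>0)
    print("top",M.sum(),np.median(P[M][:,2]),cv2.minAreaRect((P[M][:,:2]*1000).astype(np.float32)))
E
python3 - <<'E'
from o import *
for o in r.find_in("wrist","carrier"): print(o)
cv2.imwrite("pics/w1.png",im[...,::-1])
E
```

```text
2.55 [ 0.3925 -0.3046  0.2045] 0.06170801492533867 [-0.2576 -0.2053  1.3326]
1017 med z 0.03190756125333788 [[0.372949531663676, -0.3139944278799149, 0.011160324168970918], [0.41178584097944343, -0.2873696862062617, 0.03350878688663113]]
top 1482 0.032492623941399956 ((391.6767578125, -301.67218017578125), (24.240833282470703, 41.00285339355469), 80.40729522705078)
{'xy': [258.3, 186.8], 'conf': 0.64}
```

View pics/w1.png

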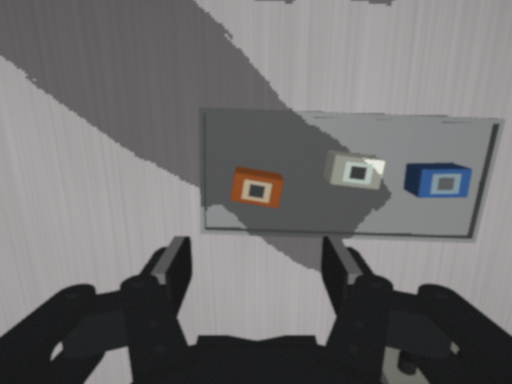

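The crop shows the orange carrier at (258,187), turned about -9.6°, with white at (355,170) and blue at (440,181). The choice is confirmed.

Call:
{"api": "apply_moves", "payload": {
  "steps": "3 -1 40 0 0 0.168; 3 -1 85 0 0 0.168; 3 -1 112 0 0 0.168; 3 -1 120 0 0 0.168; 3 -1 120 0 0 0.168",
  "gripper": 57
}}

```text
time: 3.22
tcp_pos: [0.3916, -0.3017, 0.0845]
orientation: [[0.166, 0.986, 0.0], [0.986, -0.166, -0.0], [-0.0, 0.0, -1.0]]
ft_force: [1.0, 0.1, -0.3]
grip_width: 0.0574
gripper_force: 0.0
```

Call:
{"api": "apply_moves", "payload": {
  "steps": "0 0 0 0 0 0; 0 0 0 0 0 0; 0 0 0 0 0 0; 0 0 0 0 0 0; 0 0 -15 0 0 0",
  "gripper": 34,
  "newtons": 25
}}

```text
time: 3.85
tcp_pos: [0.3907, -0.3019, 0.0992]
orientation: [[0.167, 0.986, -0.0], [0.986, -0.167, 0.0], [0.0, -0.0, -1.0]]
ft_force: [0.2, 0.1, -0.7]
grip_width: 0.0394
gripper_force: 25.5
```

Call:
{"api": "apply_moves", "payload": {
  "steps": "40 10 -40 0 0 0; 95 23 -65 0 0 0; 153 37 -75 0 0 -0.06; 212 51 -85 0 0 -0.12; 270 65 -95 0 0 -0.168"
}}

```text
time: 4.47
tcp_pos: [0.5009, -0.0449, 0.1952]
orientation: [[-0.001, 1.0, 0.002], [1.0, 0.001, -0.0], [-0.0, 0.002, -1.0]]
ft_force: [1.7, -0.1, -0.2]
grip_width: 0.0394
gripper_force: 25.6
```

Call:
{"api": "apply_moves", "payload": {
  "steps": "50 22 0 0 0 0; 70 30 0 0 0 0; 70 30 0 0 0 0; 70 30 0 0 0 0"
}}

```text
time: 4.97
tcp_pos: [0.5298, 0.0228, 0.1941]
orientation: [[0.0, 1.0, -0.0], [1.0, -0.0, -0.0], [-0.0, -0.0, -1.0]]
ft_force: [-0.6, 0.3, -0.1]
grip_width: 0.0393
gripper_force: 25.6
```

```bash
cat > tr.py <<'E'
from o import *
# fit track: dark wall-top points (z 14..22), plate
X,Y,Z=P[...,0],P[...,1],P[...,2]
b=lambda x0,x1,y0,y1,z0,z1:(d>0)&(X>x0)&(X<x1)&(Y>y0)&(Y<y1)&(Z>z0)&(Z<z1)
m=b(.585,.66,-.03,.08,.0155,.0205)
for nm,mm in(("L",m&(Y>.02)),("R",m&(Y<.02))):
    p=P[mm]
    if len(p)<20: print(nm,len(p)); continue
    inner=[]
    for x in np.arange(.585,.66,.004):
        q=p[abs(p[:,0]-x)<.002][:,1]
        if len(q)>4: inner.append((x,q.min(),q.max()))
    a=np.array(inner); print(nm,len(p),"z",np.median(p[:,2]),"min fit",np.polyfit(a[:,0]-.6,a[:,1],1),"max fit",np.polyfit(a[:,0]-.6,a[:,2],1))
m=b(.45,.6,-.03,.08,.014,.0215)
for x in np.arange(.485,.60,.006):
    q=P[m&(abs(X-x)<.003)][:,1]
    l=q[q>.022];rr=q[q<.022]
    if len(l)>3 and len(rr)>3: print(round(x,3),"R",rr.min(),rr.max(),"L",l.min(),l.max(),"mid",(l.min()+rr.max())/2,"w",l.min()-rr.max())
m=b(.45,.8,-.03,.09,.005,.011); print("plate",cv2.minAreaRect((P[m][:,:2]*1000).astype(np.float32)),np.percentile(P[m],[.5,99.5],axis=0))
m=(hsv[...,1]>110)&(hsv[...,0]>20)&(hsv[...,0]<36)&b(.55,.61,-.12,.03,.015,.09)
if m.any(): print("gate",np.percentile(P[m],[1,50,99],axis=0)); k=m&(Z>.055); print("knob",P[k].mean(0),P[k].min(0),P[k].max(0))
E
python3 - <<'E'
from tr import *
cv2.imwrite("pics/w2.png",im[...,::-1]); np.savez("w2.npz",im=im,d=d,K=K,T=T)
E
```

```text
5.025 [0.5297 0.0225 0.1941] 0.03963085756346363 [-0.3995  0.675  -0.5339]
3350 med z 0.0512602604033367 [[0.4036027838643975, -0.1480210759631237, 0.014333221819606154], [0.6789532068906331, 0.1499815118883921, 0.06937761188517104]]
top 2899 0.0753670583726152 ((657.5232543945312, 118.40357971191406), (26.481021881103516, 56.41215896606445), 37.16368103027344)
L 938 z 0.0181679058494343 min fit [-0.001   0.0379] max fit [-0.0013  0.0455]
R 1078 z 0.01794524150900452 min fit [ 0.2588 -0.0068] max fit [-0.001   0.0109]
0.491 R -0.012288210028198798 -0.008461261073083301 L 0.05720845414842767 0.06584478081241911 mid 0.024373596537672185 w 0.06566971522151097
0.497 R -0.010730041554812983 -0.00797766320656182 L 0.05563477640042103 0.06506058743899037 mid 0.023828556596929604 w 0.06361243960698285
0.521 R -0.001427760253357821 -0.0005248979385377578 L 0.049425135548031754 0.05885481693243168 mid 0.024450118804746998 w 0.04995003348656951
0.527 R -0.0004393051279647092 0.000561029865888199 L 0.04773167553780169 0.05719091752430043 mid 0.024146352701844946 w 0.047170645671913494
0.533 R -0
[... 1834 characters left out ...]
0105]]
gate [[ 0.5795 -0.0146  0.0208]
 [ 0.5812 -0.0023  0.0349]
 [ 0.5851  0.0059  0.0373]]tr.py:21: RuntimeWarning: Mean of empty slice.
  if m.any(): print("gate",np.percentile(P[m],[1,50,99],axis=0)); k=m&(Z>.055); print("knob",P[k].mean(0),P[k].min(0),P[k].max(0))
  ret = um.true_divide(
Traceback (most recent call last):
  File "tr.py", line 21, in <module>
    if m.any(): print("gate",np.percentile(P[m],[1,50,99],axis=0)); k=m&(Z>.055); print("knob",P[k].mean(0),P[k].min(0),P[k].max(0))
                                                                                                            ~~~~~~~~^^^
ValueError: zero-size array to reduction operation minimum which has no identity
```

Call:
{"api": "apply_moves", "payload": {
  "steps": "2 -2.7 40 0 0 0; 2 -2.7 80 0 0 0; 2 -2.7 98 0 0 0; 2 -2.7 104 0 0 0; 2 -2.7 105 0 0 0"
}}

```text
time: 5.65
tcp_pos: [0.5275, 0.0245, 0.0894]
orientation: [[0.001, 1.0, 0.0], [1.0, -0.001, -0.0], [-0.0, 0.0, -1.0]]
ft_force: [0.6, -0.2, 0.0]
grip_width: 0.0393
gripper_force: 25.8
```

Call:
{"api": "apply_moves", "payload": {
  "steps": "0 0 0 0 0 0; 0 0 0 0 0 0; 0 0 0 0 0 0",
  "gripper": 50
}}

```text
time: 6.02
tcp_pos: [0.5277, 0.0253, 0.0892]
orientation: [[0.0, 1.0, 0.001], [1.0, -0.0, 0.0], [0.0, 0.001, -1.0]]
ft_force: [-0.3, 0.0, -0.3]
grip_width: 0.0502
gripper_force: 0.0
```

Call:
{"api": "apply_moves", "payload": {
  "steps": "0 0 -20 0 0 0; 0 0 -70 0 0 0; 0 0 -115 0 0 0; 0 0 -115 0 0 0"
}}

```text
time: 6.52
tcp_pos: [0.5292, 0.0255, 0.2074]
orientation: [[-0.0, 1.0, 0.006], [1.0, 0.0, 0.0], [0.0, 0.006, -1.0]]
ft_force: [0.7, -0.5, -0.5]
grip_width: 0.05
gripper_force: 0.0
```

```bash
cat > w.py <<'E'
import sys
from h import *
np.set_printoptions(precision=4,suppress=True)
im,d,K,T=cam("wrist"); s=r.sense(); P=cloud(d,K,T)
cv2.imwrite(f"pics/{sys.argv[1]}.png",im[...,::-1]); np.savez(f"{sys.argv[1]}.npz",im=im,d=d,K=K,T=T)
print(s["time"],s["tcp_pos"],s["q"])
E
python3 w.py w3; python3 - <<'E'
from h import *
z=np.load("w3.npz"); im,d,K,T=[z[k] for k in("im","d","K","T")];P=cloud(d,K,T);X,Y,Z=[P[...,i] for i in range(3)]
m=(d>0)&(X>.48)&(X<.6)&(Y>0)&(Y<.05)&(Z>.03)&(Z<.042)
print(m.sum(),np.median(P[m],0),cv2.minAreaRect((P[m][:,:2]*1000).astype(np.float32)))
E
```

```text
6.575 [0.5283 0.0254 0.2054] [ 0.0481  0.2948 -0.1953  1.0773 -0.      1.6188]
1550 [0.52877785 0.02579244 0.03640542] ((547.4063720703125, 21.57452392578125), (29.971750259399414, 82.44137573242188), 79.4219970703125)
```

View pics/w3.png

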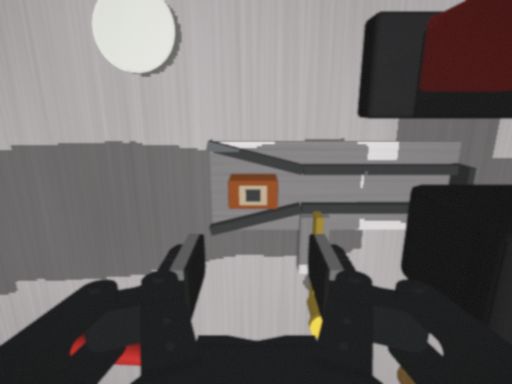

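The carrier stands straight in the mouth at (252,191). Next I turn the hand and look at the rest.

Call:
{"api": "apply_moves", "payload": {
  "steps": "51 -22 -19 0 0 -0.17; 102 -43 -38 0 0 -0.34; 153 -65 -57 0 0 -0.51; 204 -86 -76 0 0 -0.68; 255 -108 -95 0 0 -0.85"
}}

```text
time: 7.2
tcp_pos: [0.4183, 0.2817, 0.2981]
orientation: [[-0.755, 0.656, -0.002], [0.656, 0.755, -0.001], [0.001, -0.002, -1.0]]
ft_force: [1.6, -0.2, -0.2]
grip_width: 0.0502
gripper_force: 0.0
```

Call:
{"api": "apply_moves", "payload": {
  "steps": "0 0 0 0 0 -0.18; 0 0 0 0 0 -0.36; 0 0 0 0 0 -0.54; 0 0 0 0 0 -0.7; 0 0 0 0 0 -0.83"
}}

```text
time: 7.82
tcp_pos: [0.4191, 0.2801, 0.2973]
orientation: [[-0.994, -0.114, -0.002], [-0.114, 0.994, -0.001], [0.002, -0.001, -1.0]]
ft_force: [-0.3, -0.4, -0.7]
grip_width: 0.0498
gripper_force: 0.0
```

```bash
cat > st.py <<'E'
import sys
from h import *
np.set_printoptions(precision=4,suppress=True)
z=np.load(sys.argv[1]+".npz"); im,d,K,T=[z[k] for k in("im","d","K","T")];P=cloud(d,K,T);X,Y,Z=[P[...,i] for i in range(3)]
hsv=cv2.cvtColor(im,cv2.COLOR_RGB2HSV).astype(int);H,S,V=[hsv[...,i] for i in range(3)]
b=(d>0)&(X>.33)&(X<.6)&(Y>.18)&(Y<.4)
er=lambda m:cv2.erode(m.astype(np.uint8),np.ones((3,3)))>0
g=er(b&(Z>.05)&(H>45)&(H<85)&(S>80)); w=er(b&(Z>.04)&(S<50)&(V>110)); bl=b&(Z>.012)&(H>100)&(H<130)&(S>110)
for nm,m in(("green",g),("white",w),("blue",bl)):
    if m.any(): print(nm,m.sum(),P[m].mean(0),P[m].min(0),P[m].max(0))
# centre line by image midline: per slice along axis
p=P[g|w]; c=p.mean(0); u=np.linalg.svd(p-c,full_matrices=False)[2][0]; u*=np.sign(u[2])
print("axis",u,"lean",np.degrees(np.arccos(u[2])),"yaw",np.degrees(np.arctan2(-u[1],-u[0])))
for m,nm in((g,"g"),(w,"w")):
    q=P[m]; t=(q-c)@u; side=np.cross(u,[0,0,1]); side/=np.linalg.norm(side); nn=np.cross(side,u)
    e=(q-c)@side; f=(q-c)@nn
    print(nm,"t",t.min(),t.max(),"side mid",(np.percentile(e,2)+np.percentile(e,98))/2,"w",np.ptp(e),"norm pct",np.percentile(f,[5,50,95]),"nn",nn)
f=b&(Z>.005)&(Z<.0105)&(V<110)
print("foot",f.sum(),cv2.minAreaRect((P[f][:,:2]*1000).astype(np.float32)))
E
python3 w.py w4; python3 st.py w4
```

```text
7.875 [0.4191 0.2801 0.2973] [ 0.5892  0.2064 -0.0725  1.2945  0.      0.4695]
green 558 [0.4129 0.2784 0.1466] [0.3991 0.2712 0.1196] [0.4357 0.2864 0.1573]
blue 520 [0.4882 0.288  0.0469] [0.4597 0.272  0.0122] [0.5135 0.3052 0.0645]
axis [-0.6983 -0.0868  0.7105] lean 44.72616153698676 yaw 7.087273307384417
g t -0.034930299100625846 0.013166523868736563 side mid 1.9889037033934878e-05 w 0.011886060122474004 norm pct [-0.0061  0.0004  0.004 ] nn [0.705  0.0877 0.7037]Traceback (most recent call last):
  File "st.py", line 17, in <module>
    print(nm,"t",t.min(),t.max(),"side mid",(np.percentile(e,2)+np.percentile(e,98))/2,"w",np.ptp(e),"norm pct",np.percentile(f,[5,50,95]),"nn",nn)
                 ~~~~~^^
    return umr_minimum(a, axis, None, out, keepdims, initial, where)
ValueError: zero-size array to reduction operation minimum which has no identity
```

View pics/w4.png

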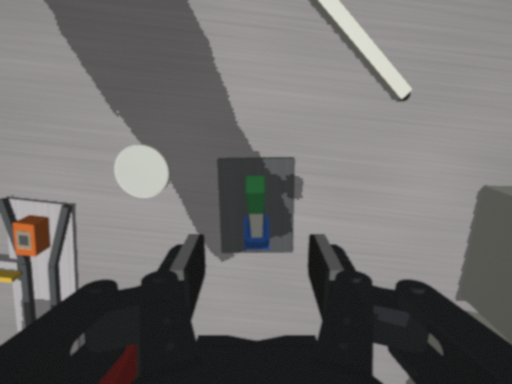

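The stick in its rest is at (256,210) and the larger decoy lies flat at (370,50). The shank is in shadow, so I relax the white threshold.

```bash
sed -i 's/(V>110))/(V>75)\&(abs(Y-.285)<.03)\&(Z>.05)\&(X<.5))/; s/(V<110)$/(V<95)/' st.py; python3 st.py w4; python3 - <<'E'
from h import *
z=np.load("w4.npz"); im,d,K,T=[z[k] for k in("im","d","K","T")];P=cloud(d,K,T)
for v in range(172,254,5): print(v,im[v,256],P[v,256].round(4), d[v,256].round(3))
E
```

```text
green 558 [0.4129 0.2784 0.1466] [0.3991 0.2712 0.1196] [0.4357 0.2864 0.1573]
white 392 [0.426  0.2987 0.1875] [0.4044 0.2771 0.0556] [0.4779 0.3096 0.2665]
blue 520 [0.4882 0.288  0.0469] [0.4597 0.272  0.0122] [0.5135 0.3052 0.0645]
axis [-0.2503  0.1612  0.9547] lean 17.31962802214899 yaw -32.775802906918386
g t -0.047846770171294725 -0.0041634588621614005 side mid -0.007789243739376771 w 0.030669249796201593 norm pct [-0.0137 -0.0048  0.0034] nn [ 0.8027 -0.5168  0.2977]
w t -0.11799007460502327 0.1047562579651702 side mid 0.020249609187129362 w 0.028475840407304005 norm pct [0.0001 0.0071 0.0146] nn [ 0.8027 -0.5168  0.2977]
foot 5301 ((467.4598388671875, 285.3006896972656), (119.10760498046875, 89.90534973144531), 7.020841121673584)
172 [55 55 57] [0.4248 0.28   0.0093] 0.365
177 [38 89 50] [0.3998 0.2775 0.1496] 0.223
182 [40 91 52] [0.4027 0.2778 0.1524] 0.221
187 [39 92 52] [0.4058 0.2782 0.1543] 0.22
192 [38 88 49] [0.409  0.2786 0.156 ] 0.219
197 [31 72 40] [0.4146 0.2792 0.1489] 0.228
202 [34 74 44] [0.4212 0.2799 0.1396] 0.238
207 [33 73 42] [0.4286 0.2807 0.129 ] 0.251
212 [39 75 45] [0.4365 0.2816 0.1181] 0.263
217 [104 105  98] [0.4482 0.2829 0.0975] 0.286
222 [105 106  99] [0.4582 0.284  0.0837] 0.302
227 [104 106  98] [0.4691 0.2852 0.069 ] 0.319
232 [105 106  99] [0.4828 0.2867 0.0489] 0.342
237 [ 74  84 101] [0.4981 0.2884 0.0268] 0.368
242 [27 49 89] [0.4919 0.2878 0.0548] 0.339
247 [30 49 86] [0.5091 0.2897 0.0303] 0.367
252 [107 106 107] [0.5265 0.2916 0.0076] 0.394
```

```bash
cat > g.py <<'E'
from h import *
from scipy.spatial.transform import Rotation as Ro
np.set_printoptions(precision=4,suppress=True)
def tool(yaw,lean):  # yaw, lean deg; tool y left, z forward-down
    a,l=np.radians([yaw,lean]); f=np.array([np.cos(a),np.sin(a),0]); z=f*np.sin(l)-np.array([0,0,np.cos(l)])
    y=np.array([-np.sin(a),np.cos(a),0]); return np.stack([np.cross(y,z),y,z],1)
def to(p,R,p0=None,R0=None):
    s=r.sense(); p0=s["tcp_pos"] if p0 is None else p0; R0=np.array(s["orientation"]) if R0 is None else R0
    print("shift mm",R0.T@(np.array(p)-p0)*1e3,"rot",Ro.from_matrix(R0.T@R).as_rotvec(),"from",np.array(p0))
yaw=7.02; a=np.radians(yaw); rx=np.array([np.cos(a),np.sin(a),0]); seat=np.array([.4675,.2853,.018])+.03*rx
RS=tool(yaw,35); u=-RS[:,2]
org=np.array([.5695,.0245,0]); 
E
python3 - <<'E'
from g import *
print(seat,u,RS); to(seat+u*.264,RS)
E
```

```text
[0.4973 0.289  0.018 ] [-0.5693 -0.0701  0.8192] [[-0.813  -0.1222  0.5693]
 [-0.1001  0.9925  0.0701]
 [-0.5736  0.     -0.8192]]
shift mm [72.6016 -0.9206 63.2246] rot [-0.002  -0.6132 -0.0023] from [0.4191 0.2801 0.2973]
```

Call:
{"api": "apply_moves", "payload": {
  "steps": "20 0 10 0 -0.16 0; 40 0 25 0 -0.32 0; 58 0 42 0 -0.48 0; 72.6 -0.9 63.2 -0.002 -0.613 -0.002; 72.6 -0.9 63.2 -0.002 -0.613 -0.002",
  "gripper": 40
}}

```text
time: 8.5
tcp_pos: [0.3433, 0.2684, 0.2311]
orientation: [[-0.816, -0.113, 0.567], [-0.094, 0.994, 0.061], [-0.57, -0.003, -0.821]]
ft_force: [-0.0, 1.2, 0.1]
grip_width: 0.04
gripper_force: 0.0
```

```bash
python3 w.py w5; python3 - <<'E'
from g import *
print(r.sense()["orientation"]);to(seat+u*.264,RS);to(seat+u*.184,RS)
z=np.load("w5.npz"); im,d,K,T=[z[k] for k in("im","d","K","T")];P=cloud(d,K,T)
hsv=cv2.cvtColor(im,cv2.COLOR_RGB2HSV).astype(int)
m=(d>0)&(hsv[...,0]>45)&(hsv[...,0]<85)&(hsv[...,1]>80)&(abs(P[...,1]-.28)<.05)&(P[...,2]>.05)
q=(P[m]-seat)@np.stack([RS[:,0],RS[:,1],u],1); print(m.sum(),np.percentile(q,[2,50,98],axis=0)*1e3)
E
```

```text
8.55 [0.3457 0.2707 0.234 ] [ 0.8773 -0.1129 -0.7447  0.4726 -0.4074  0.6666]
[[-0.8149 -0.1123  0.5686]
 [-0.0922  0.9937  0.0642]
 [-0.5722 -0.0001 -0.8201]]
shift mm [-1.1495 -0.3782  0.5128] rot [-0.0058 -0.0016 -0.0081] from [0.3457 0.2707 0.234 ]
shift mm [-1.2778  0.0878 80.5113] rot [-0.0058 -0.0016 -0.0081] from [0.3457 0.2707 0.234 ]
921 [[ -5.496   -6.3032 117.1228]
 [  6.369   -0.4069 163.1415]
 [  7.3157   5.8994 165.6421]]
```

Call:
{"api": "apply_moves", "payload": {
  "steps": "-0.6 0 30 -0.006 -0.001 -0.008; -0.6 0 60 -0.006 -0.001 -0.008; -0.6 0 76 -0.006 -0.001 -0.008; -0.6 0 80 -0.006 -0.001 -0.008; -0.6 0 80 -0.006 -0.001 -0.008"
}}

```text
time: 9.18
tcp_pos: [0.3948, 0.2774, 0.1712]
orientation: [[-0.812, -0.12, 0.572], [-0.097, 0.993, 0.071], [-0.576, 0.002, -0.817]]
ft_force: [0.6, 0.1, -0.4]
grip_width: 0.0401
gripper_force: 0.0
```

Call:
{"api": "apply_moves", "payload": {
  "steps": "0 0 0 0 0 0; 0 0 0 0 0 0; 0 0 0 0 0 0; 0 0 0 0 0 0; 0 0 0 0 0 0",
  "gripper": 8,
  "newtons": 50
}}

```text
time: 9.8
tcp_pos: [0.3939, 0.2772, 0.1712]
orientation: [[-0.811, -0.122, 0.573], [-0.098, 0.993, 0.072], [-0.577, 0.002, -0.817]]
ft_force: [-2.0, -1.0, 5.9]
grip_width: 0.0133
gripper_force: 49.9
```

```bash
python3 - <<'E'
from g import *
s=r.sense(); print(s["tcp_pos"],s["orientation"],s["grip_width"]); to(seat+u*.184,RS)
E
```

```text
[0.3939 0.2772 0.1712] [[-0.8108 -0.1215  0.5725]
 [-0.0979  0.9926  0.0721]
 [-0.5771  0.0024 -0.8167]] 0.013320565083904603
shift mm [ 2.6419 -0.9194  1.1899] rot [ 0.0016  0.0042 -0.0019] from [0.3939 0.2772 0.1712]
```

```bash
cat >> g.py <<'E'
p_g=np.array([.3939,.2772,.1712]); R_g=np.array([[-.8108,-.1215,.5725],[-.0979,.9926,.0721],[-.5771,.0024,-.8167]])
c_t=R_g.T@(seat+.005*u-p_g)   # round end's centre in tool axes
def tcp(C,R): return np.array(C)-R@c_t
E
python3 - <<'E'
from g import *
from g import u as uu
print("c_t",c_t, "u in tool",R_g.T@uu)
p1=p_g+.12*uu
to(p1,R_g)
RP=tool(0,38)
a=tcp(org+[-.1,0,.09],RP); print(a); to(a,RP,p1,R_g)
b=tcp(org+[-.1,0,.020],RP); to(b,RP,a,RP)
E
```

```text
c_t [ 0.0034 -0.0012  0.1801] u in tool [-0.0043  0.0016 -1.    ]
shift mm [  -0.5198    0.2318 -119.964 ] rot [-0. -0.  0.] from [0.3939 0.2772 0.1712]
[0.3613 0.0257 0.2341]
shift mm [  15.2977 -245.6713   31.8511] rot [ 0.0746 -0.0482  0.0964] from [0.3256 0.2688 0.2695]
shift mm [43.0963  0.     55.1608] rot [0. 0. 0.] from [0.3613 0.0257 0.2341]
```

Call:
{"api": "apply_moves", "payload": {
  "steps": "0 0 -15 0 0 0; 0 0 -45 0 0 0; -0.3 0 -85 0 0 0; -0.5 0 -120 0 0 0; -0.5 0 -120 0 0 0"
}}

```text
time: 10.42
tcp_pos: [0.325, 0.2689, 0.2708]
orientation: [[-0.81, -0.123, 0.573], [-0.098, 0.992, 0.074], [-0.578, 0.004, -0.816]]
ft_force: [0.1, 0.3, -1.1]
grip_width: 0.0134
gripper_force: 49.4
```

Call:
{"api": "apply_moves", "payload": {
  "steps": "3 -49 6 0.015 -0.01 0.02; 6 -98 13 0.03 -0.02 0.04; 9 -147 19 0.045 -0.03 0.06; 12 -196 25 0.06 -0.04 0.08; 15.3 -245.7 31.9 0.0746 -0.0482 0.0964"
}}

```text
time: 11.05
tcp_pos: [0.3603, 0.027, 0.233]
orientation: [[-0.789, -0.001, 0.614], [-0.002, 1.0, -0.0], [-0.614, -0.001, -0.789]]
ft_force: [0.3, 0.3, -0.3]
grip_width: 0.0137
gripper_force: 49.5
```

Call:
{"api": "apply_moves", "payload": {
  "steps": "0 0 0 0 0 0; 0 0 0 0 0 0"
}}

```text
time: 11.3
tcp_pos: [0.3606, 0.0281, 0.2333]
orientation: [[-0.79, 0.0, 0.613], [-0.0, 1.0, -0.001], [-0.613, -0.001, -0.79]]
ft_force: [0.9, 0.5, 0.1]
grip_width: 0.0133
gripper_force: 49.3
```

```bash
python3 - <<'E'
from g import *
s=r.sense(); print(s["time"],s["grip_width"],s["gripper_force"],s["q"]); RP=tool(0,38)
to(tcp(org+[-.1,0,.09],RP),RP); to(tcp(org+[-.1,0,.020],RP),RP)
# where is the stick tip? scene + side cameras
for n in("scene","side"):
    im,d,K,T=cam(n); P=cloud(d,K,T); R=s["orientation"]; C=s["tcp_pos"]+R@c_t
    hsv=cv2.cvtColor(im,cv2.COLOR_RGB2HSV).astype(int)
    q=(P-C)@R; m=(d>0)&(abs(q[...,0])<.02)&(abs(q[...,1])<.02)&(q[...,2]<.02)&(q[...,2]>-.1)
    print(n,m.sum(),[ (round(a*1e3),int(((q[...,2]>a)&(q[...,2]<=a+.01)&m).sum()),np.round(np.median(q[m&(q[...,2]>a)&(q[...,2]<=a+.01)],0)*1e3,1)) for a in np.arange(-.1,.02,.02)])
    np.savez(n+"5.npz",im=im,d=d,K=K,T=T)
    uv=(T[:3,:3].T@(C-T[:3,3])); px=(int(K[0,2]+K[0,0]*uv[0]/-uv[2]),int(K[1,2]-K[1,1]*uv[1]/-uv[2])); print(px)
    c=im[max(px[1]-60,0):px[1]+60,max(px[0]-60,0):px[0]+60].copy(); cv2.circle(c,(min(px[0],60),min(px[1],60)),2,(255,0,255),1); ims=locals().get("ims",[])+[cv2.resize(c[...,::-1],(400,400),interpolation=cv2.INTER_CUBIC)]
cv2.imwrite("pics/tip.png",np.hstack(ims))
E
```

```text
11.3 0.013312811819594466 49.29899275302887 [ 0.1296 -0.3736 -0.9635  0.3256 -0.08    0.1026]
shift mm [-1.0034 -2.3883 -0.1868] rot [-0.0007 -0.0038  0.    ] from [0.3606 0.0281 0.2333]
shift mm [41.885  -2.3472 55.1357] rot [-0.0007 -0.0038  0.    ] from [0.3606 0.0281 0.2333]
scene 148 [(-100, 16, array([ -6.3,   5. , -95.1])), (-80, 14, array([ -4.9,   5. , -75. ])), (-60, 14, array([ -4.4,   4.9, -55.3])), (-40, 16, array([ -3.7,   5.3, -35.3])), (-20, 14, array([ -5.4,   5.9, -14.6])), (0, 3, array([-5.3,  2.6,  2.6]))]
(277, 177)
side 211 [(-100, 19, array([ -2.6,  -4.3, -93.7])), (-80, 23, array([ -4. ,  -4.4, -74.8])), (-60, 22, array([ -4.6,  -4.8, -56.1])), (-40, 20, array([ -4.6,  -4.4, -35.2])), (-20, 19, array([ -3.2,  -4.7, -16. ])), (0, 5, array([-6. , -1.3,  0.3]))]
(227, 210)
```

View pics/tip.png

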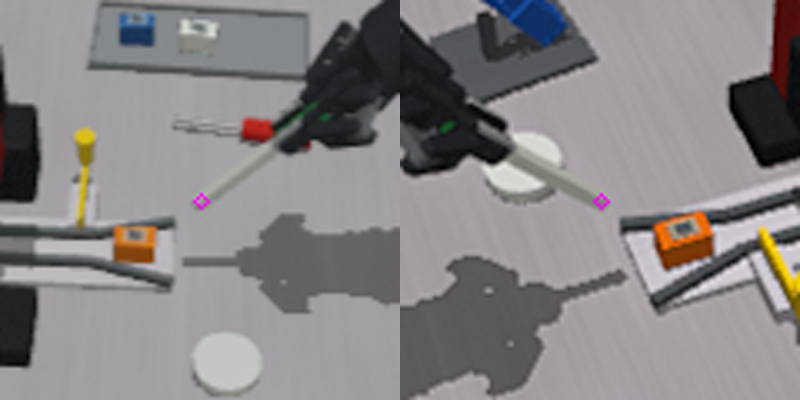

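The tip (magenta mark, (200,200) and (600,200) in the two crops) is where predicted and the stick is straight in the hand. I lower it behind the carrier.

Call:
{"api": "apply_moves", "payload": {
  "steps": "20 -1.2 27 0 -0.002 0; 36 -2.3 47 -0.001 -0.004 0; 41.9 -2.3 55.1 -0.001 -0.004 0; 41.9 -2.3 55.1 -0.001 -0.004 0; 41.9 -2.3 55.1 -0.001 -0.004 0"
}}

```text
time: 12.02
tcp_pos: [0.362, 0.0273, 0.1654]
orientation: [[-0.787, -0.005, 0.618], [-0.003, 1.0, 0.003], [-0.618, 0.0, -0.787]]
ft_force: [-0.1, -0.1, -0.3]
grip_width: 0.0135
gripper_force: 49.4
```

```bash
python3 - <<'E'
from g import *
s=r.sense(); print(s["q"],s["ft_force"],"tip",s["tcp_pos"]+s["orientation"]@c_t-org)
RP=tool(0,38)
for x in(-.03,.085): to(tcp(org+[x,0,.020],RP),RP)
E
```

```text
[ 0.1217 -0.2385 -1.1289  0.0181 -0.0721  0.0924] [-0.1162 -0.1067 -0.257 ] tip [-0.099   0.0021  0.0216]
shift mm [-53.69    -1.8601  43.878 ] rot [0.003  0.0024 0.0035] from [0.362  0.0273 0.1654]
shift mm [-144.1436   -2.387   114.8911] rot [0.003  0.0024 0.0035] from [0.362  0.0273 0.1654]
```

Call:
{"api": "apply_moves", "payload": {
  "steps": "-11 -1 9 0.003 0.002 0.003; -22 -2 18 0.003 0.002 0.003; -33 -2 27 0.003 0.002 0.003; -43.5 -2 35.5 0.003 0.002 0.003; -53.7 -2 43.9 0.003 0.002 0.003"
}}

```text
time: 12.65
tcp_pos: [0.4319, 0.0241, 0.1633]
orientation: [[-0.788, 0.003, 0.615], [0.002, 1.0, -0.002], [-0.615, -0.0, -0.788]]
ft_force: [-1.1, 0.3, 0.6]
grip_width: 0.0133
gripper_force: 49.5
```

```bash
cat > chk.py <<'E'
from g import *
s=r.sense(); print(s["time"],s["q"],s["ft_force"],s["gripper_force"],"tip",s["tcp_pos"]+s["orientation"]@c_t-org)
RP=tool(0,38)
for x in(.03,.083): to(tcp(org+[x,0,.020],RP),RP)
for n in("scene","side"):
    im,d,K,T=cam(n);P=cloud(d,K,T)-org; hsv=cv2.cvtColor(im,cv2.COLOR_RGB2HSV).astype(int)
    m=(d>0)&(hsv[...,0]<20)&(hsv[...,1]>130)&(hsv[...,2]>60)&(abs(P[...,1])<.03)&(P[...,2]<.05)&(P[...,2]>.012)&(P[...,0]>-.09)&(P[...,0]<.15)
    t=m&(P[...,2]>.03); print(n,m.sum(),np.percentile(P[m],[3,97],axis=0).tolist() if m.any() else "")
E
python3 chk.py
```

```text
12.65 [ 0.0853 -0.0819 -1.0333 -0.0414 -0.0545  0.0693] [-1.1496  0.345   0.6148] 49.54123556613922 tip [-0.0295 -0.002   0.0192]
shift mm [-47.3045   1.7623  35.9393] rot [-0.002  -0.0006 -0.0019] from [0.4319 0.0241 0.1633]
shift mm [-89.0889   1.909   68.5436] rot [-0.002  -0.0006 -0.0019] from [0.4319 0.0241 0.1633]
scene 83 [[-0.02054162125246971, -0.010609947423584266, 0.014293773496345417], [0.015595172465142281, 0.014739845580582667, 0.03861055822188058]]
side 163 [[-0.020926916742776837, -0.014772627702448055, 0.01558231752743911], [0.017018273769593865, 0.010077055759879265, 0.03772460754316041]]
```

Call:
{"api": "apply_moves", "payload": {
  "steps": "-9.5 0.5 7.2 0 0 -0.001; -19 1 14.4 -0.001 0 -0.001; -28.4 1.2 21.6 -0.002 0 -0.002; -38 1.5 29 -0.002 0 -0.002; -47.3 1.5 36 -0.002 0 -0.002"
}}

```text
time: 13.38
tcp_pos: [0.4912, 0.0257, 0.1642]
orientation: [[-0.788, -0.0, 0.615], [-0.0, 1.0, 0.0], [-0.615, -0.0, -0.788]]
ft_force: [-0.9, -1.0, -0.6]
grip_width: 0.0132
gripper_force: 49.4
```

```bash
python3 chk.py
```

```text
13.375 [ 0.0736  0.0235 -0.9319 -0.0462 -0.045   0.0577] [-0.8933 -0.9902 -0.6015] 49.43836748600006 tip [ 0.0299 -0.      0.0201]
shift mm [0.0161 0.0718 0.1611] rot [ 0.0003 -0.0003  0.0004] from [0.4912 0.0257 0.1642]
shift mm [-41.7575   0.0465  32.7797] rot [ 0.0003 -0.0003  0.0004] from [0.4912 0.0257 0.1642]
scene 73 [[0.03934007361585409, -0.006539326005723106, 0.019497809410607428], [0.07574480146974452, 0.014409243400870719, 0.03800597952443966]]
side 150 [[0.03802843095882357, -0.014661984254450257, 0.01600733173028108], [0.07639392678068965, 0.009184226155408577, 0.038088963950291745]]
```

Call:
{"api": "apply_moves", "payload": {
  "steps": "-9 0 7 0 0 0; -18 0 14.1 0 0 0; -26 0 20.3 0 0 0; -33 0 25.8 0 0 0; -38 0 29.7 0 0 0"
}}

```text
time: 14.1
tcp_pos: [0.5392, 0.0257, 0.1642]
orientation: [[-0.788, -0.0, 0.615], [-0.0, 1.0, 0.0], [-0.615, -0.0, -0.788]]
ft_force: [-0.1, -0.0, 1.3]
grip_width: 0.0133
gripper_force: 49.5
```

Call:
{"api": "apply_moves", "payload": {
  "steps": "-1.6 0 1.2 0 0 0; -3.2 0 2.5 0 0 0; -4.8 0 3.7 0 0 0; -4.8 0 3.7 0 0 0"
}}

```text
time: 14.6
tcp_pos: [0.5447, 0.0257, 0.1643]
orientation: [[-0.788, -0.001, 0.616], [-0.0, 1.0, 0.0], [-0.616, -0.0, -0.788]]
ft_force: [-0.2, -0.2, -1.4]
grip_width: 0.0135
gripper_force: 49.5
```

```bash
python3 chk.py
```

```text
14.6 [ 0.0639  0.1097 -0.8324 -0.0335 -0.0391  0.05  ] [-0.1594 -0.245  -1.4424] 49.46462631225586 tip [0.0834 0.     0.0203]
shift mm [ 42.2698   0.0592 -32.6816] rot [ 0.0003 -0.      0.0004] from [0.5447 0.0257 0.1643]
shift mm [ 0.5041  0.0326 -0.053 ] rot [ 0.0003 -0.      0.0004] from [0.5447 0.0257 0.1643]
scene 22 [[0.09106431950284256, -0.005641266627852556, 0.022136877039852378], [0.09796594621153568, 0.016464598105125065, 0.037622218183901567]]
side 149 [[0.08950181732915889, -0.014480215483127931, 0.01544886331966932], [0.12830018543762947, 0.010323538065196793, 0.037197715033451914]]
```

Call:
{"api": "apply_moves", "payload": {
  "steps": "-0.6 0 0.5 0 0 0; -1.2 0 0.9 0 0 0; -1.8 0 1.4 0 0 0; -1.8 0 1.4 0 0 0; -1.8 0 1.4 0 0 0"
}}

```text
time: 15.32
tcp_pos: [0.5468, 0.0257, 0.1641]
orientation: [[-0.788, -0.001, 0.615], [-0.0, 1.0, 0.0], [-0.615, 0.0, -0.788]]
ft_force: [-2.2, -0.8, 0.9]
grip_width: 0.0131
gripper_force: 49.8
```

```bash
python3 chk.py; python3 chk.py | head -3
```

```text
15.325 [ 0.0636  0.1133 -0.8283 -0.0325 -0.0388  0.0498] [-2.1887 -0.7962  0.9161] 49.75458562374115 tip [0.0854 0.     0.02  ]
shift mm [ 43.7824   0.0539 -34.0809] rot [ 0.0003 -0.0005  0.0004] from [0.5468 0.0257 0.1641]
shift mm [ 2.0006  0.0269 -1.473 ] rot [ 0.0003 -0.0005  0.0004] from [0.5468 0.0257 0.1641]
scene 14 [[0.09222378224887672, 3.845690918038519e-05, 0.020928022298459796], [0.09853433153841996, 0.015088039275980824, 0.038762196776960155]]
side 150 [[0.0914701146716585, -0.014468468810134305, 0.015961974465875804], [0.13057545777172774, 0.009652933427984194, 0.03764925505980835]]
15.425 [ 0.0635  0.1133 -0.8283 -0.0326 -0.0388  0.0497] [-2.2483  0.5858  0.4683] 49.742621183395386 tip [ 0.0855 -0.      0.02  ]
shift mm [ 43.8251   0.0875 -34.0874] rot [ 0.0002 -0.0004  0.0004] from [0.5468 0.0257 0.1642]
shift mm [ 2.046   0.0625 -1.476 ] rot [ 0.0002 -0.0004  0.0004] from [0.5468 0.0257 0.1642]
```

The carrier is home: its front measures at x ≈ 130 mm and about 2.2 N builds up against the stop. I withdraw the stick.

Call:
{"api": "apply_moves", "payload": {
  "steps": "8 0 -6 0 0 0; 30 0 -23.5 0 0 0; 55 0 -43 0 0 0; 80 0 -62.5 0 0 0; 100 0 -78 0 0 0"
}}

```text
time: 16.15
tcp_pos: [0.4184, 0.0256, 0.164]
orientation: [[-0.788, -0.0, 0.615], [-0.0, 1.0, 0.0], [-0.615, -0.0, -0.788]]
ft_force: [-0.4, 0.8, -0.3]
grip_width: 0.0135
gripper_force: 49.4
```

Call:
{"api": "apply_moves", "payload": {
  "steps": "-18 0 -23.6 0 0 0; -46 0 -59 0 0 0; -60 0 -78 0 0 0; -60 0 -78 0 0 0"
}}

```text
time: 16.65
tcp_pos: [0.42, 0.0257, 0.2649]
orientation: [[-0.785, -0.0, 0.619], [-0.0, 1.0, 0.001], [-0.619, 0.0, -0.785]]
ft_force: [0.3, 0.2, -1.2]
grip_width: 0.0131
gripper_force: 49.4
```

```bash
python3 chk.py; python3 - <<'E'
from g import *
from g import u as uu
to(p_g+.12*uu,R_g)
E
```

```text
16.65 [ 0.0927 -0.2834 -0.8363  0.3519 -0.0568  0.0728] [ 0.3338  0.1991 -1.1633] 49.40266728401184 tip [-0.0406  0.0001  0.1214]
shift mm [  6.5135  -0.0573 123.3243] rot [0.0006 0.0048 0.0001] from [0.42   0.0257 0.2649]
shift mm [-35.0936  -0.0825 156.1549] rot [0.0006 0.0048 0.0001] from [0.42   0.0257 0.2649]
scene 18 [[0.09143520352497096, -0.004113880126543773, 0.02089658254228808], [0.09831018294634514, 0.013696396983899257, 0.03761882811271197]]
side 160 [[0.09121759848654101, -0.013854859010748665, 0.013895515862313629], [0.13019104692687594, 0.010203905269042081, 0.03761323159183125]]
shift mm [ 68.6248 243.2385 -63.2752] rot [-0.0743  0.0476 -0.096 ] from [0.4187 0.0256 0.2618]
```

Call:
{"api": "apply_moves", "payload": {
  "steps": "14 48 -13 -0.015 0.01 -0.02; 28 97 -26 -0.03 0.02 -0.04; 42 146 -39 -0.045 0.03 -0.06; 55 195 -51 -0.06 0.04 -0.08; 68.6 243.2 -63.3 -0.074 0.048 -0.096"
}}

```text
time: 17.38
tcp_pos: [0.3248, 0.2699, 0.2687]
orientation: [[-0.811, -0.123, 0.571], [-0.1, 0.992, 0.071], [-0.576, 0.001, -0.818]]
ft_force: [1.9, 0.8, 0.2]
grip_width: 0.0133
gripper_force: 49.4
```

Call:
{"api": "apply_moves", "payload": {
  "steps": "0 0 0 0 0 0; 0 0 0 0 0 0; 0 0 0 0 0 0"
}}

```text
time: 17.75
tcp_pos: [0.3264, 0.2674, 0.2694]
orientation: [[-0.811, -0.119, 0.572], [-0.097, 0.993, 0.07], [-0.576, 0.001, -0.817]]
ft_force: [0.4, -0.2, -0.1]
grip_width: 0.0131
gripper_force: 49.4
```

```bash
python3 - <<'E'
from g import *
from g import u as uu
for k in(.12,.04,0): to(p_g+k*uu,R_g)
s=r.sense();print(s["q"],s["orientation"])
E
```

```text
shift mm [ 0.414   1.4559 -0.4534] rot [-0.0024 -0.001  -0.0008] from [0.3264 0.2674 0.2694]
shift mm [ 0.6743  1.5188 79.5461] rot [-0.0024 -0.001  -0.0008] from [0.3264 0.2674 0.2694]
shift mm [  0.8044   1.5503 119.5459] rot [-0.0024 -0.001  -0.0008] from [0.3264 0.2674 0.2694]
[ 0.917  -0.18   -0.694   0.5985 -0.4243  0.6972] [[-0.8115 -0.1195  0.572 ]
 [-0.0971  0.9928  0.0696]
 [-0.5762  0.001  -0.8173]]
```

Call:
{"api": "apply_moves", "payload": {
  "steps": "-0.8 1.5 20 -0.002 0 0; -0.8 1.5 40 -0.002 0 0; -0.8 1.5 60 -0.002 0 0; -0.8 1.5 60 -0.002 0 0; -0.8 1.5 60 -0.002 0 0"
}}

```text
time: 18.38
tcp_pos: [0.3612, 0.2739, 0.2221]
orientation: [[-0.811, -0.121, 0.573], [-0.096, 0.993, 0.073], [-0.577, 0.004, -0.817]]
ft_force: [-0.2, 0.4, -0.9]
grip_width: 0.0132
gripper_force: 49.4
```

```bash
python3 - <<'E'
from g import *
from g import u as uu
for k in(.04,0): to(p_g+k*uu,R_g)
E
```

```text
shift mm [ 2.3811 -0.736  20.4998] rot [ 0.0007  0.0001 -0.0014] from [0.3612 0.2739 0.2221]
shift mm [ 2.5542 -0.8267 60.4994] rot [ 0.0007  0.0001 -0.0014] from [0.3612 0.2739 0.2221]
```

Call:
{"api": "apply_moves", "payload": {
  "steps": "0.8 -0.7 15 0.001 0 -0.001; 0.8 -0.7 30 0.001 0 -0.001; 1 -0.8 43 0.001 0 -0.001; 1.2 -0.8 53 0.001 0 -0.001; 1.2 -0.8 57 0.001 0 -0.001"
}}

```text
time: 19.0
tcp_pos: [0.3929, 0.2779, 0.1745]
orientation: [[-0.811, -0.123, 0.573], [-0.099, 0.992, 0.073], [-0.577, 0.002, -0.817]]
ft_force: [-0.4, 0.0, 0.4]
grip_width: 0.0132
gripper_force: 49.4
```

```bash
python3 - <<'E'
from g import *
print(r.sense()["ft_force"]);to(p_g,R_g)
E
```

```text
[-0.3522  0.0059  0.3971]
shift mm [ 1.1894 -0.8391  3.1706] rot [0.0006 0.0001 0.0008] from [0.3929 0.2779 0.1745]
```

Call:
{"api": "apply_moves", "payload": {
  "steps": "1 -0.8 2 0 0 0; 1 -0.8 2.8 0 0 0; 1 -0.8 2.8 0 0 0"
}}

```text
time: 19.38
tcp_pos: [0.3937, 0.2773, 0.1718]
orientation: [[-0.811, -0.123, 0.573], [-0.099, 0.992, 0.073], [-0.577, 0.003, -0.817]]
ft_force: [-0.1, 0.8, -0.4]
grip_width: 0.0132
gripper_force: 49.4
```

Call:
{"api": "apply_moves", "payload": {
  "steps": "0 0 0 0 0 0; 0 0 0 0 0 0; 0 0 0 0 0 0; 0 0 0 0 0 0; 0 0 0 0 0 0",
  "gripper": 40
}}

```text
time: 20.0
tcp_pos: [0.3937, 0.2773, 0.1716]
orientation: [[-0.811, -0.123, 0.572], [-0.099, 0.992, 0.073], [-0.577, 0.002, -0.817]]
ft_force: [0.0, 0.0, -0.1]
grip_width: 0.0399
gripper_force: 0.0
```

Call:
{"api": "apply_moves", "payload": {
  "steps": "0 0 -15 0 0 0; 0 0 -50 0 0 0; 0 0 -95 0 0 0; 0 0 -110 0 0 0; 0 0 -110 0 0 0"
}}

```text
time: 20.62
tcp_pos: [0.3307, 0.2698, 0.2626]
orientation: [[-0.81, -0.124, 0.574], [-0.098, 0.992, 0.075], [-0.579, 0.004, -0.816]]
ft_force: [0.1, -0.1, -1.0]
grip_width: 0.0399
gripper_force: 0.0
```

```bash
python3 w.py w6; cat > sc.py <<'E'
from g import *
import sys
z=np.load(sys.argv[1]+".npz"); im,d,K,T=[z[k] for k in("im","d","K","T")];P=cloud(d,K,T)
hsv=cv2.cvtColor(im,cv2.COLOR_RGB2HSV).astype(int)
m=(d>0)&(hsv[...,0]>45)&(hsv[...,0]<85)&(hsv[...,1]>80)&(abs(P[...,1]-.28)<.05)&(P[...,2]>.05)
from g import u as uu
q=(P[m]-seat)@np.stack([RS[:,0],RS[:,1],uu],1); print(m.sum(),np.percentile(q,[2,50,98],axis=0)*1e3)
E
python3 sc.py w6; python3 - <<'E'
from g import *
print(r.sense()["grip_width"]); to([.45,.02,.30],tool(0,0))
E
```

```text
20.675 [0.3307 0.2695 0.2616] [ 0.9088 -0.1669 -0.7083  0.5635 -0.4187  0.6854]
611 [[ -5.2777  -4.5093 116.101 ]
 [  5.6339   1.5345 163.6577]
 [  7.247    7.6084 165.714 ]]
0.04002291069992248
shift mm [ -94.125  -262.1789   18.5802] rot [0.0411 0.6148 0.1188] from [0.3307 0.2695 0.2616]
```

View pics/w6.png

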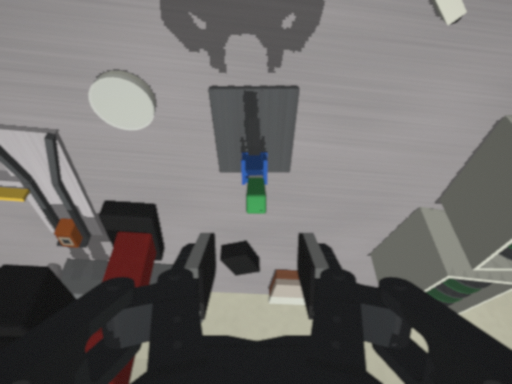

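The stick is back in the pocket (255,180), seated and released, and the carrier is still home (68,235). Next is the gate.

```bash
python3 - <<'E'
from g import *
to([.50,-.115,.23],tool(0,25))
z=np.load("side5.npz"); P=cloud(z["d"],z["K"],z["T"])
for n,(u_,v) in dict(weight=(356,270),jar=(385,283)).items(): print(n,P[v,u_])
E
```

```text
shift mm [ -80.8492 -402.5328   94.4059] rot [0.0649 0.1791 0.1055] from [0.3307 0.2695 0.2616]
weight [ 0.6965 -0.1938  0.0304]
jar [ 0.7258 -0.2554  0.0558]
```

Call:
{"api": "apply_moves", "payload": {
  "steps": "-11 -58 5 0.01 0.03 0.02; -22 -115 12 0.02 0.06 0.04; -34 -173 25 0.03 0.09 0.06; -45 -230 40 0.04 0.12 0.08; -57 -288 55 0.05 0.15 0.1",
  "gripper": 0,
  "newtons": 20
}}

```text
time: 21.3
tcp_pos: [0.443, -0.0068, 0.2481]
orientation: [[-0.895, -0.01, 0.447], [-0.004, 1.0, 0.015], [-0.447, 0.011, -0.894]]
ft_force: [0.8, 2.4, 1.1]
grip_width: -0.0001
gripper_force: 0.0
```

```bash
python3 - <<'E'
from g import *
to([.50,-.115,.23],tool(0,25))
E
```

```text
shift mm [ -42.4134 -108.9538   40.0591] rot [0.0147 0.0271 0.0044] from [ 0.443  -0.0068  0.2481]
```

Call:
{"api": "apply_moves", "payload": {
  "steps": "-20 -54 18 0.01 0.015 0; -42.4 -105 40 0.015 0.027 0.004; -42.4 -109 40 0.015 0.027 0.004; -42.4 -109 40 0.015 0.027 0.004"
}}

```text
time: 21.8
tcp_pos: [0.499, -0.113, 0.2293]
orientation: [[-0.907, 0.0, 0.421], [0.0, 1.0, 0.0], [-0.421, 0.0, -0.907]]
ft_force: [-0.5, 0.0, -0.9]
grip_width: -0.0
gripper_force: 0.0
```

```bash
python3 w.py w7; cat > kn.py <<'E'
from g import *
import sys
z=np.load(sys.argv[1]+".npz"); im,d,K,T=[z[k] for k in("im","d","K","T")];P=cloud(d,K,T);X,Y,Z=[P[...,i] for i in range(3)]
hsv=cv2.cvtColor(im,cv2.COLOR_RGB2HSV).astype(int)
m=(d>0)&(hsv[...,1]>110)&(hsv[...,0]>20)&(hsv[...,0]<36)&(abs(X-.58)<.05)&(Y<.03)&(Y>-.12)&(Z>.015)
k=m&(Z>.064)
print(m.sum(),k.sum(),np.median(P[k],0),(P[k].min(0)+P[k].max(0))/2,P[k].max(0))
E
python3 kn.py w7; python3 - <<'E'
from g import *
R=tool(0,25); tips=np.array([.5845,-.115,.042]); to(tips-R[:,2]*.0726,R)
E
```

```text
21.85 [ 0.4989 -0.1123  0.2299] [-0.2738  0.0263 -0.5599  0.5638  0.1145 -0.2504]
1966 448 [ 0.5799 -0.0739  0.0693] [ 0.5814 -0.0735  0.0676] [ 0.5921 -0.0634  0.071 ]
shift mm [  1.6949  -2.7093 133.8204] rot [ 0.0003 -0.0012  0.0011] from [ 0.4989 -0.1123  0.2299]
```

Call:
{"api": "apply_moves", "payload": {
  "steps": "1 -2.7 45 0 -0.001 0; 1.7 -2.7 90 0 -0.001 0; 1.7 -2.7 125 0 -0.001 0; 1.7 -2.7 133.8 0 -0.001 0; 1.7 -2.7 133.8 0 -0.001 0"
}}

```text
time: 22.48
tcp_pos: [0.5545, -0.1143, 0.1093]
orientation: [[-0.906, -0.003, 0.424], [-0.003, 1.0, 0.001], [-0.424, -0.001, -0.906]]
ft_force: [-0.5, -0.3, -0.3]
grip_width: 0.0001
gripper_force: 0.0
```

Call:
{"api": "apply_moves", "payload": {
  "steps": "0 8 0 0 0 0; 0 16 0 0 0 0; 0 24 0 0 0 0; 0 32 0 0 0 0; 0 40 0 0 0 0"
}}

```text
time: 23.1
tcp_pos: [0.5549, -0.0747, 0.1093]
orientation: [[-0.905, -0.001, 0.425], [-0.002, 1.0, -0.0], [-0.425, -0.001, -0.905]]
ft_force: [-0.5, -1.9, 0.8]
grip_width: 0.0001
gripper_force: 0.6
```

```bash
python3 - <<'E'
from g import *
s=r.sense();print(s["tcp_pos"],s["ft_force"])
E
python3 w.py w8; python3 kn.py w8
```

```text
[ 0.5549 -0.0747  0.1093] [-0.4587 -1.9372  0.7515]
23.15 [ 0.5547 -0.074   0.1092] [-0.1614  0.256  -0.6703  0.2113  0.0686 -0.1484]
6208 463 [ 0.5726 -0.0535  0.0677] [ 0.5648 -0.0535  0.0745] [ 0.5765 -0.0448  0.085 ]
```

Call:
{"api": "apply_moves", "payload": {
  "steps": "0 5 0 0 0 0; 0 10 0 0 0 0; 0 14 0 0 0 0; 0 16 0 0 0 0; 0 16 0 0 0 0"
}}

```text
time: 23.78
tcp_pos: [0.5547, -0.0593, 0.109]
orientation: [[-0.906, -0.001, 0.424], [-0.002, 1.0, -0.001], [-0.424, -0.001, -0.906]]
ft_force: [0.5, -2.5, 0.0]
grip_width: 0.0004
gripper_force: 1.1
```

Call:
{"api": "apply_moves", "payload": {
  "steps": "0 1 0 0 0 0; 0 2 0 0 0 0; 0 2 0 0 0 0"
}}

```text
time: 24.15
tcp_pos: [0.5547, -0.0587, 0.1091]
orientation: [[-0.906, 0.001, 0.424], [-0.0, 1.0, -0.004], [-0.424, -0.004, -0.906]]
ft_force: [-0.7, -10.8, 0.7]
grip_width: -0.0002
gripper_force: 5.2
```

The force rose to about 11 N with no further motion, so the gate is at its stop. I back off and check.

Call:
{"api": "apply_moves", "payload": {
  "steps": "0 -10 0 0 0 0; 0 -40 0 0 0 0; 0 -60 0 0 0 0; 0 -60 -40 0 0 0; 0 -60 -95 0 0 0"
}}

```text
time: 24.78
tcp_pos: [0.5134, -0.1173, 0.1945]
orientation: [[-0.907, -0.002, 0.421], [-0.001, 1.0, 0.002], [-0.421, 0.001, -0.907]]
ft_force: [-0.2, 0.1, 0.3]
grip_width: -0.0003
gripper_force: 0.0
```

Call:
{"api": "apply_moves", "payload": {
  "steps": "0 0 -30 0 0 0; 0 0 -30 0 0 0; 0 0 -30 0 0 0"
}}

```text
time: 25.15
tcp_pos: [0.5016, -0.1172, 0.2216]
orientation: [[-0.906, -0.002, 0.424], [-0.002, 1.0, 0.0], [-0.424, -0.0, -0.906]]
ft_force: [0.3, -0.8, -0.8]
grip_width: -0.0002
gripper_force: 0.0
```

```bash
python3 w.py w9; python3 kn.py w9; python3 chk.py|tail -2; python3 - <<'E'
from g import *
s=r.sense();print(s["ft_force"],s["tcp_pos"])
im,d,K,T=cam("side"); cv2.imwrite("pics/side9.png",cv2.resize(im[60:320,60:420,::-1],(792,572)))
E
```

```text
25.2 [ 0.5015 -0.1171  0.2211] [-0.2834  0.0413 -0.5703  0.5381  0.1191 -0.2597]
1948 484 [ 0.5797 -0.0389  0.0693] [ 0.5815 -0.0381  0.0675] [ 0.5918 -0.0278  0.0709]
scene 19 [[0.09172634923706918, -0.002529196932461636, 0.01890299729762973], [0.09846363871520702, 0.0154170998094625, 0.037874498406812424]]
side 158 [[0.09094974232065085, -0.014030261594085167, 0.01489346224922522], [0.13069825384727532, 0.010017338679124663, 0.03774213193206965]]
[-0.1927  0.7773 -0.5684] [ 0.5015 -0.117   0.2209]
```

View pics/side9.png

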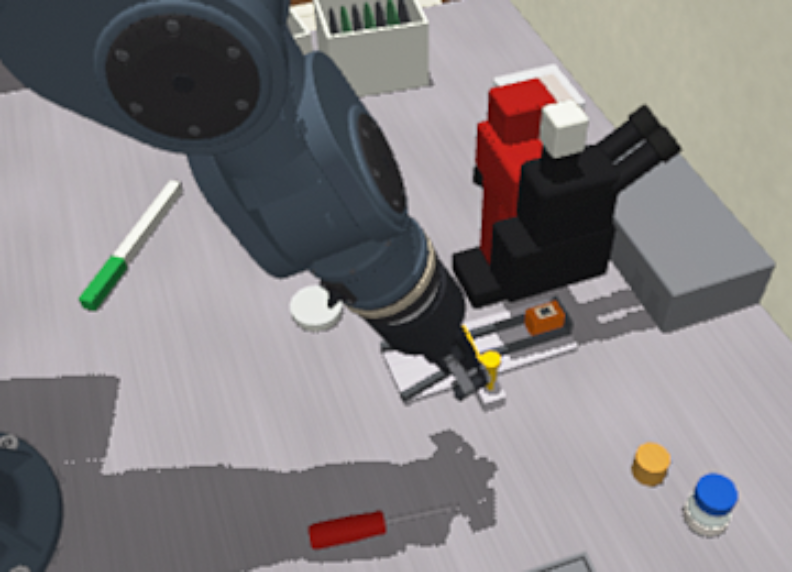

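The carrier is home at (545,317) and the gate knob at (488,360) sits about 43 mm across. The robot touches nothing.

```bash
python3 -c "from station import r; print(r.sign_off())"
```

```text
the job is handed in; nothing more can be done
None
```

The job is handed in: the orange carrier is home against the end stop, the stick is back in its rest and released, and the yellow gate is closed (about 43 of 44 mm across); the hand-in returned no verdict.

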